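# Unlock the sample strongbox and hold up the open padlock

## Robot

A 6-joint arm with a two-finger parallel gripper is mounted at the origin on the work surface. World frame = base frame: x ahead of the robot, y to its left, z up, the work surface at z = 0. Lengths are in m, angles in rad, forces in N, time in s.
With the tool pointing down it reaches from about 0.4 to 0.825 m from the base axis. Payload 7 kg.
Tool frame: the origin (TCP) lies at the very end of the fingers, on their centre line; the grasp point (between the pads) lies 19 mm behind it; z points along the fingers, y is the line along which they close (so a half turn about z gives the same grasp; the last joint's range is limited). The gripper opens to 85 mm and grips with 20 to 120 N. Pads are 22 mm wide; open, the fingers measure 114 mm over their backs; the gripper's body (76 mm by 85 mm) begins 54 mm behind the grasp point. The pads swing forward as they close: fully open they stand 13 mm farther back than shut.
Start: joints at [-1.034, 0.359, 0.012, 0, -1.224, -0.288], TCP at [0.166, -0.654, 0.231] pointing down, gripper open.
Joint ranges: [-3.07, 3.07], [-1.43, 2.12], [-1.02, 1.25], [-3.03, 1.67], [-3.05, -0], [-3.03, 3.03]. Speed limits (rad/s): [2.39, 2.39, 3.01, 3.14, 3.14, 3.14].

## Interface

Orientations are given as a rotation vector (axis times angle).
In Python, from cell import manip, eyes gives the robot as it stands.
- The arm moves only by the tool carry_out, never from a script. Its argument "motion" is a list of rows, each an object of numbers: "jaw": the finger opening in cm, from 0 to 8.54; "x", "y", "z": the shift along the tool's x, y, z in cm; "rx", "ry", "rz": the turn, a rotation vector about the tool's x, y, z in degrees. In form: [{"jaw": .., "x": .., "y": .., "z": .., "rx": .., "ry": .., "rz": ..}, ...]. A call has 1 to 12 rows; each row is the pose to reach, as a shift and turn from the pose commanded when the call began, along the tool's axes at that moment; what a row does not reach only later rows make up. A row lasts 1/10 s, in which the tool goes at most 50 mm and 8.59 degrees, less where a joint would pass 70% of its speed; a pose out of reach is approached as far as the arm can. A call with a gripper value outside its range is refused whole. The fingers move at their own pace and stop on an object; the grip force is fixed at half the most. Time passes only in rows, so rows that repeat a pose let the fingers close. It gives the time, the measured TCP pose, the force, the opening and the grip force at its end, in the units of the state.
- manip.state(): the state, without advancing time (a new reading comes with each control period).
- eyes.snapshot(name): name is "side" or "top" or "wrist"; returns a dict with "frame" (400x640x3 uint8, red, green, blue), "range_z" (400x640 float32, m along the optical axis (not along the pixel's ray), 0 where there is no reading), "vfov" (degrees; the focal length in pixels is half the picture's height over the tangent of half this angle, whatever the lens; pixels are square), "cx", "cy" (the principal point, pixels), "dist" ([k1, k2, p1, p2, k3] as OpenCV has them; the pictures are not rectified), "extrinsics" (4x4, takes a point from camera to world coordinates). Camera axes: x right, y down, z forward; pixel columns grow to the right and rows downward; lengths in m; the calibration is good to about 2 mm. A picture is of the moment at which its call begins.
- manip.job_done(): hands the job in; it is judged then, once.
The state is a dict: "clock": time; "joint_positions": joint angles; "joint_vel": joint speeds; "tau": joint torques, N m; "eef_pos": TCP position; "orientation": TCP orientation; "force": force on the tool from outside, world axes, zero at the start; "ft_torque": the same for the moment, N m; "gripper_width": opening from 0.0 (shut) to 1.0 (fully open); "grip_force": force on a finger pad.
Only numpy, scipy, OpenCV 4.12 (cv2) and the standard library are available. Lean on these libraries where they do the work, as an engineer would, in place of code of your own. Each camera call takes 0.05 s, during which the arm holds its last target. There are 200 camera calls.

## Task

The sample strongbox on the culture bench is day-locked: its padlock stands in the hasp with only the last number left to dial. Turn the dial clockwise, feeling it click from notch to notch, until its pointer ridge stands at the index rib on the housing, pull the lock straight up so that the shackle slides open, lower it again until the free end of the shackle is below the hasp, and draw it off the hasp away from the box. Finish while holding the lock still in the gripper, upright with its open shackle hanging down, about 100 mm higher than it stood in the hasp and touching nothing else, and leave the other things on the bench where they are.

Things in the scene. Friction and masses are not known exactly. Their poses are not given: they have to be found in the camera images.
- padlock: Laminated steel dial padlock, 0.46 kg upside down in the hasp: dial on top, U-shaped shackle below. Housing 44 x 50 x 40 mm (x, y, z); origin at the housing's centre; z up through the dial, x towards the strongbox. Locked, the housing's underside rests on the hasp, with 1.5 mm of play sideways and a few degrees of yaw; it can rise 6 mm before the shackle's bow meets the hasp from below.
- index_rib (a point): The index rib: a raised bar, 6 mm wide, on the housing's top (20 mm above its centre), at the edge away from the strongbox, on the lock's -x side. The eleven other notch places round the dial have only fine ticks.
- dial_grip (a point): Middle of the dial, on its axis, 30.5 mm above the housing's centre. The dial is a black fluted round knob, 34 mm across and 20 mm high, on the housing's top, so only fingertips fit round it. A raised bare-metal pointer ridge, 4.5 mm wide, runs on its top from the centre to the rim and down its side. The lock may be pulled and carried by the dial.
- dial (a joint): Dial angle in rad, growing clockwise seen from above. Notches every 0.524; about 0.07 N m turns it from one to the next, and let go it settles in a notch (rarely on a crest between). At 2.618 the pointer is at the index rib and the lock opens (within 0.1); elsewhere a pull is blocked. At angle q the pointer is 2.618 - q counterclockwise of the rib. It starts 1 to 2.5 short. Stops at -0.3 and 3.3.
- shackle (a joint): How far the shackle is drawn out of the housing: 0 closed, 0.018 m open at its stop. It slides along the lock's axis against about 2.5 N of friction, stays where it is left and does not swivel. Once it is out, the dial cannot turn.
- shackle_bow (a point): Middle of the bottom of the shackle's U, 35 mm below the housing's centre when closed, 53 mm when open. Bar 8 mm thick; legs 26 mm apart: the heel leg on the lock's -x side, outside the hasp's free edge, and the free toe leg on the +x side, through the hasp's hole. Open, the toe leg's rounded end stands 14 mm below the housing's underside, so the hasp can pass between them.
- hasp_hole (a point): Middle of the 11 mm square hole, on the hasp's upper face; axes as the strongbox's. The hasp: two steel leaves, 5 mm thick in all, upper face 105 mm above the bench, 48 mm wide, standing 31 mm out from the box; the hole is 20.5 mm from its free edge. With the open lock's housing 4.5 mm above the hasp the toe is 4.5 mm below it; 40 mm along the strongbox's -x then draws the lock off.
- strongbox: Grey steel strongbox with a hinged lid and a wire handle on the lid, fixed to the bench. 200 x 280 mm (x, y), lid top 124 mm high, handle top 141 mm. The origin is the centre of its underside on the bench; -x is the front with the hasp, facing roughly to the robot; z up.
- dishes: Bystander: two stacked petri dishes, 91 mm across, 30 mm high, left of the lock in front of the strongbox; the origin is under their centre.
- medium_bottle: Bystander: capped amber bottle, 64 mm across, 135 mm high, right of the strongbox; the origin is under its centre.
- timer: Bystander: white bench timer, 75 x 65 x 18 mm, right of the lock in front of the strongbox; the origin is under its centre.
- tip_box: Bystander: pipette tip box, 85 x 125 x 70 mm, far left; the origin is under its centre.
- tube_rack: Bystander: rack with capped tubes, 100 x 210 x 105 mm, far right; the origin is under its centre.
- spray: Bystander: spray bottle, 72 mm across, 201 mm high, far right; the origin is under its centre.
- glove_box: Bystander: cardboard glove box, 120 x 240 x 75 mm, far left; the origin is under its centre.
There are look-alikes about, which are no part of the job. Of the things shaped like the padlock, the steel one is meant.

How it is judged:
On the way, in this order (a step that is already met when the one before it is completed fails the run):
1. the dial stands at the index rib (within 0.15 rad) with the lock in the hasp (value of joint dial between 2.468 and 2.768 rad and horizontal distance between padlock and hasp_hole below 0.03 m), for 0.1 s.
2. the shackle is pulled open while still hooked through the hasp (value of joint shackle above 0.0145 m and horizontal distance between padlock and hasp_hole below 0.03 m), for 0.1 s.
At the end, for the whole second after the job is handed in: The fingers hold the padlock (over 1 N) clear of the strongbox and bystanders, the centre of its housing over 200 mm above the bench (75 mm higher than it stood), shackle open by over 14.5 mm and pointing down within 0.35 rad of upright, slower than 0.05 m/s (z of padlock in the frame of strongbox above 0.2 m and value of joint shackle above 0.0145 m and angle between padlock's own z axis and vertical below 0.35 rad and contact force between the fingers and padlock above 1 N and contact force between padlock and strongbox below 0.1 N and contact force between padlock and spray below 0.1 N and contact force between padlock and medium_bottle below 0.1 N and linear speed of padlock below 0.05 m/s); the arm keeps its last pose, push and grip.
It fails at once if a bystander is pushed or tipped (moved by more than 30 mm) (distance of any of dishes, medium_bottle, timer, tip_box, tube_rack, spray, glove_box from where it was at the start of the episode above 0.03 m).
It also fails if it takes over 51 s, if anything falls off the work surface, if the arm or the gripper's body presses on something with over 40 N, if the wrist force passes 120 N, or if a joint passes its speed limit or range.

## Working session

There is one attempt and no reset: what is moved stays moved. The work goes in short steps, Python scripts to look and compute and a tool call to move; the robot and the scene stay as the last step left them, time stands still between calls to the robot, and variables do not carry over. Pictures are saved under pics/ and viewed, at most 10 in all, crops included, and the job is handed in when it is done.

Besides the shell and the picture viewer there is one more tool, called after "Emit:" by a JSON object that holds its "op" and its "data". carry_out: Moves the arm, as the interface text tells. Its arguments: {"type":"object","properties":{"motion":{"type":"array"}},"required":["motion"]}

```bash
mkdir -p pics; cat > h.py <<'E'
import numpy as np, cv2, pickle
from scipy.spatial.transform import Rotation as R
from cell import manip, eyes
def snap(n):
    s=eyes.snapshot(n); pickle.dump(s,open(n+'.pkl','wb')); return s
def K(s):
    f=200/np.tan(np.radians(s['vfov'])/2); return np.array([[f,0,s['cx']],[0,f,s['cy']],[0,0,1.]])
def ray(s,u,v):
    p=cv2.undistortPoints(np.array([[[u,v]]],float),K(s),np.array(s['dist'],float))[0,0]
    T=np.array(s['extrinsics']); return T[:3,3],T[:3,:3]@np.array([p[0],p[1],1.])
def at_z(s,u,v,z):
    o,d=ray(s,u,v); return o+d*(z-o[2])/d[2]
def at_depth(s,u,v):
    o,d=ray(s,u,v); return o+d*s['range_z'][int(round(v)),int(round(u))]
def save(name,im,k=1):
    im=cv2.resize(im,None,fx=k,fy=k,interpolation=cv2.INTER_CUBIC); cv2.imwrite('pics/'+name,im[:,:,::-1])
E
python3 - <<'E'
from h import *
a=snap('top');b=snap('side')
save('top.png',a['frame']);save('side.png',b['frame'])
for s in(a,b):print(s['extrinsics'],s['vfov'],s['dist'])
print(manip.state())
E
```

```text
[[ 0.01899948 -0.99483408  0.09972052  0.44489348]
 [-0.99969013 -0.02050671 -0.01411122 -0.01712313]
 [ 0.01608326 -0.09942151 -0.99491542  1.24483136]
 [ 0.          0.          0.          1.        ]] 57.1844583994004 [-0.02271062  0.          0.          0.          0.        ]
[[-0.70763281 -0.4528062   0.54242267 -0.33611515]
 [-0.70639372  0.47100436 -0.5283586   0.84668689]
 [-0.01623939 -0.75704785 -0.65315759  1.15963784]
 [ 0.          0.          0.          1.        ]] 43.17430292975094 [0.01819741 0.         0.         0.         0.        ]
{'clock': 0.1, 'joint_positions': array([-1.03388334e+00,  3.59345855e-01,  1.11402253e-02, -2.91558406e-04,
       -1.22409627e+00, -2.88079236e-01]), 'joint_vel': array([ 0.00094093, -0.0020369 ,  0.00304994,  0.00124864,  0.00093045,
        0.00029787]), 'tau': array([-2.65810733e-03, -5.84765089e+01,  2.94109476e+01,  6.95458174e+00,
       -3.13774581e-03,  1.01088852e-05]), 'eef_pos': array([ 0.16608255, -0.65380309,  0.23043618]), 'orientation': array([ 3.89660944e-01, -3.11697754e+00, -2.33894558e-03]), 'force': array([-0.06749578, -0.11263682,  0.3616142 ]), 'ft_torque': array([ 0.03121232,  0.00122725, -0.00443876]), 'grip_force': 0.0, 'gripper_width': 0.9986715939731866}
```

View pics/top.png

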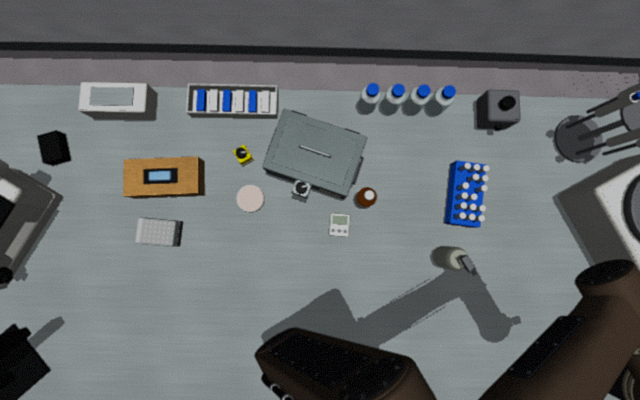

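View pics/side.png

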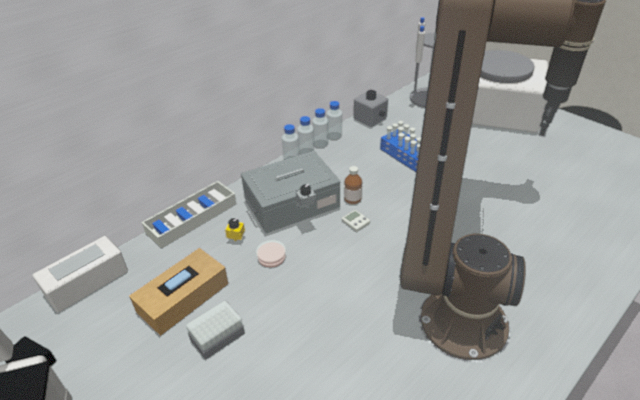

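Candidates: the steel lock on the hasp at top (301,188) / side (306,191), the yellow lock-like thing at top (242,155), and the grey box with a black knob at top (498,108). The steel one in the hasp is meant. I'll check it in a close crop.

```bash
python3 - <<'E'
from h import *
a=pickle.load(open('top.pkl','rb'));b=pickle.load(open('side.pkl','rb'))
A=cv2.resize(a['frame'][100:230,240:390],None,fx=4,fy=4,interpolation=cv2.INTER_CUBIC)
save('crop.png',A)
print('dial top',at_z(a,301,187,.165),at_depth(a,301,187))
for u,v in[(281,111),(368,133),(350,195),(265,164)]:print(at_z(a,u,v,.124))
for u,v in [(367,198),(340,225),(250,198)]:print(at_depth(a,u,v))
E
```

```text
dial top [0.58595347 0.03350368 0.165     ] [0.58598033 0.03351332 0.16479437]
[0.83086255 0.10436151 0.124     ]
[ 0.76642106 -0.17010526  0.124     ]
[ 0.56968249 -0.11580774  0.124     ]
[0.66069215 0.14851462 0.124     ]
[ 0.5603969  -0.16689595  0.13446749]
[ 0.48006641 -0.0929969   0.01628588]
[0.56324066 0.20813861 0.02994964]
```

View pics/crop.png

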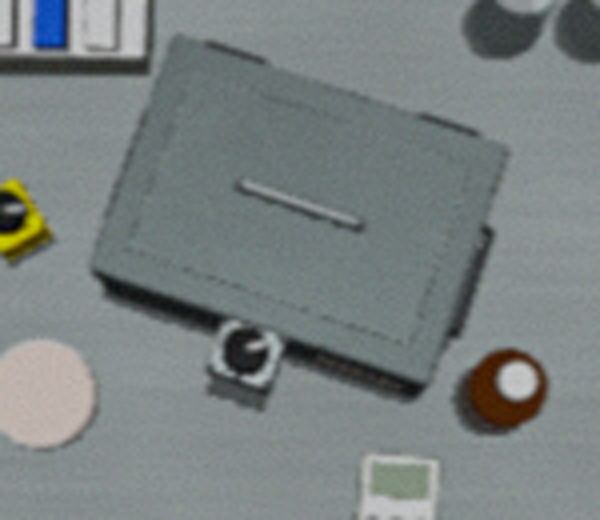

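The crop shows the steel lock in the hasp. Its black dial is at crop (246,351), with the ridge pointing up-right towards (268,343). That puts the pointer roughly 125° counterclockwise of the rib, so about 120° clockwise, or 4 notches. Next I'll hover above it for a close look.

```bash
cat >> h.py <<'E'
def plan(p,yaw,cur=None):
    """shift (cm) and rz (deg) to TCP p with tool y at world yaw (deg)"""
    s=manip.state(); Rm=R.from_rotvec(s['orientation']).as_matrix()
    d=Rm.T@(np.array(p)-s['eef_pos'])*100
    y=np.degrees(np.arctan2(Rm[1,1],Rm[0,1]))
    rz=-(yaw-y)
    rz=(rz+180)%360-180
    print('shift cm',d.round(2),'rz',round(rz,1),'cur yaw',round(y,1),'j',s['joint_positions'].round(3),'clk',s['clock'],'z axis',Rm[:,2].round(3)); return d,rz
E
python3 -c "
from h import *
plan([.586,.0335,.33],20)
plan([.586,.0335,.33],200)"
```

```text
shift cm [-57.62  56.29  -9.88] rz 84.3 cur yaw 104.3 j [-1.034  0.359  0.011 -0.    -1.224 -0.288] clk 0.1 z axis [-0.001  0.001 -1.   ]
shift cm [-57.62  56.29  -9.88] rz -95.7 cur yaw 104.3 j [-1.034  0.359  0.011 -0.    -1.224 -0.288] clk 0.1 z axis [-0.001  0.001 -1.   ]
```

Emit:
{"op": "carry_out", "data": {"motion": [{"jaw": 8.5,"x": -1,"y": 1,"z": -4,"rz": -8},{"jaw": 8.5,"x": -4,"y": 4,"z": -8,"rz": -16},{"jaw": 8.5,"x": -7.5,"y": 7.5,"z": -10,"rz": -24},{"jaw": 8.5,"x": -11,"y": 11,"z": -10,"rz": -32},{"jaw": 8.5,"x": -14.5,"y": 14.5,"z": -10,"rz": -40},{"jaw": 8.5,"x": -18,"y": 18,"z": -10,"rz": -48},{"jaw": 8.5,"x": -21.5,"y": 21.5,"z": -10,"rz": -56},{"jaw": 8.5,"x": -25,"y": 25,"z": -10,"rz": -64},{"jaw": 8.5,"x": -28.5,"y": 28.5,"z": -10,"rz": -72},{"jaw": 8.5,"x": -32,"y": 32,"z": -10,"rz": -80},{"jaw": 8.5,"x": -35.5,"y": 35.5,"z": -10,"rz": -88},{"jaw": 8.5,"x": -39,"y": 39,"z": -10,"rz": -95}]}}

```text
invalid input at $.motion[0]: expected keys jaw, x, y, z, rx, ry, rz
```

```bash
python3 -c "
from h import *
plan([.586,.0335,.33],200)"
```

```text
shift cm [-57.62  56.29  -9.88] rz -95.7 cur yaw 104.3 j [-1.034  0.359  0.011 -0.    -1.224 -0.288] clk 0.1 z axis [-0.001  0.001 -1.   ]
```

Emit:
{"op": "carry_out", "data": {"motion": [{"jaw": 8.5,"x": -1,"y": 1,"z": -4,"rx": 0,"ry": 0,"rz": -8},{"jaw": 8.5,"x": -4,"y": 4,"z": -8,"rx": 0,"ry": 0,"rz": -16},{"jaw": 8.5,"x": -7.5,"y": 7.5,"z": -10,"rx": 0,"ry": 0,"rz": -24},{"jaw": 8.5,"x": -11,"y": 11,"z": -10,"rx": 0,"ry": 0,"rz": -32},{"jaw": 8.5,"x": -14.5,"y": 14.5,"z": -10,"rx": 0,"ry": 0,"rz": -40},{"jaw": 8.5,"x": -18,"y": 18,"z": -10,"rx": 0,"ry": 0,"rz": -48},{"jaw": 8.5,"x": -21.5,"y": 21.5,"z": -10,"rx": 0,"ry": 0,"rz": -56},{"jaw": 8.5,"x": -25,"y": 25,"z": -10,"rx": 0,"ry": 0,"rz": -64},{"jaw": 8.5,"x": -28.5,"y": 28.5,"z": -10,"rx": 0,"ry": 0,"rz": -72},{"jaw": 8.5,"x": -32,"y": 32,"z": -10,"rx": 0,"ry": 0,"rz": -80},{"jaw": 8.5,"x": -35.5,"y": 35.5,"z": -10,"rx": 0,"ry": 0,"rz": -88},{"jaw": 8.5,"x": -39,"y": 39,"z": -10,"rx": 0,"ry": 0,"rz": -95}]}}

```text
clock: 1.3
eef_pos: [0.4455, -0.1831, 0.3314]
orientation: [-2.567, 1.811, -0.0]
force: [1.3, -1.0, 0.9]
gripper_width: 0.998
grip_force: 0.0
```

```bash
python3 -c "
from h import *
plan([.586,.0335,.33],200)"
```

```text
shift cm [-15.7  -20.5    0.15] rz -0.4 cur yaw -160.4 j [ 0.019 -0.02  -0.227 -0.    -1.363  0.322] clk 1.3 z axis [ 0.  0. -1.]
```

Emit:
{"op": "carry_out", "data": {"motion": [{"jaw": 8.5,"x": -3,"y": -4,"z": 0,"rx": 0,"ry": 0,"rz": 0},{"jaw": 8.5,"x": -6,"y": -8,"z": 0,"rx": 0,"ry": 0,"rz": 0},{"jaw": 8.5,"x": -9,"y": -12,"z": 0,"rx": 0,"ry": 0,"rz": 0},{"jaw": 8.5,"x": -12,"y": -16,"z": 0,"rx": 0,"ry": 0,"rz": 0},{"jaw": 8.5,"x": -15,"y": -19.5,"z": 0,"rx": 0,"ry": 0,"rz": 0},{"jaw": 8.5,"x": -15.7,"y": -20.5,"z": 0,"rx": 0,"ry": 0,"rz": 0},{"jaw": 8.5,"x": -15.7,"y": -20.5,"z": 0,"rx": 0,"ry": 0,"rz": 0},{"jaw": 8.5,"x": -15.7,"y": -20.5,"z": 0,"rx": 0,"ry": 0,"rz": 0}]}}

```text
clock: 2.1
eef_pos: [0.5866, 0.0304, 0.3308]
orientation: [2.561, -1.818, -0.001]
force: [-0.5, 0.9, 0.4]
gripper_width: 0.999
grip_force: 0.0
```

```bash
python3 - <<'E'
from h import *
w=snap('wrist'); save('w1.png',w['frame'])
print(w['extrinsics'],manip.state()['eef_pos'])
T=np.linalg.inv(w['extrinsics']);p=T[:3,:3]@np.array([.586,.0335,.1655])+T[:3,3];print(K(w)@p/p[2])
E
```

```text
[[-9.44038673e-01 -3.12518783e-01 -1.05465605e-01  6.14150584e-01]
 [-3.29833746e-01  8.95276168e-01  2.99483359e-01 -4.75128703e-02]
 [ 8.26667581e-04  3.17509988e-01 -9.48254567e-01  4.72825987e-01]
 [ 0.00000000e+00  0.00000000e+00  0.00000000e+00  1.00000000e+00]] [0.58642564 0.02995236 0.33121923]
[327.77988715 181.37732694   1.        ]
```

View pics/w1.png

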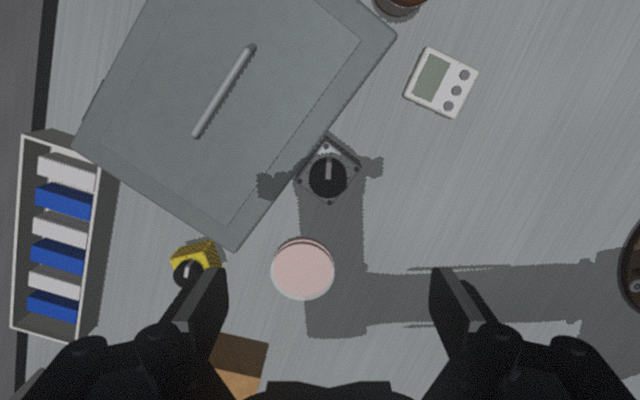

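The wrist view shows the lock at about (327,175), with the ridge pointing nearly straight up in the picture. I'll enlarge it to read the ridge, rib and housing corners.

```bash
python3 - <<'E'
from h import *
w=pickle.load(open('wrist.pkl','rb'))
save('w1c.png',w['frame'][125:225,275:385],7)
E
```

```text
(no output)
```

View pics/w1c.png

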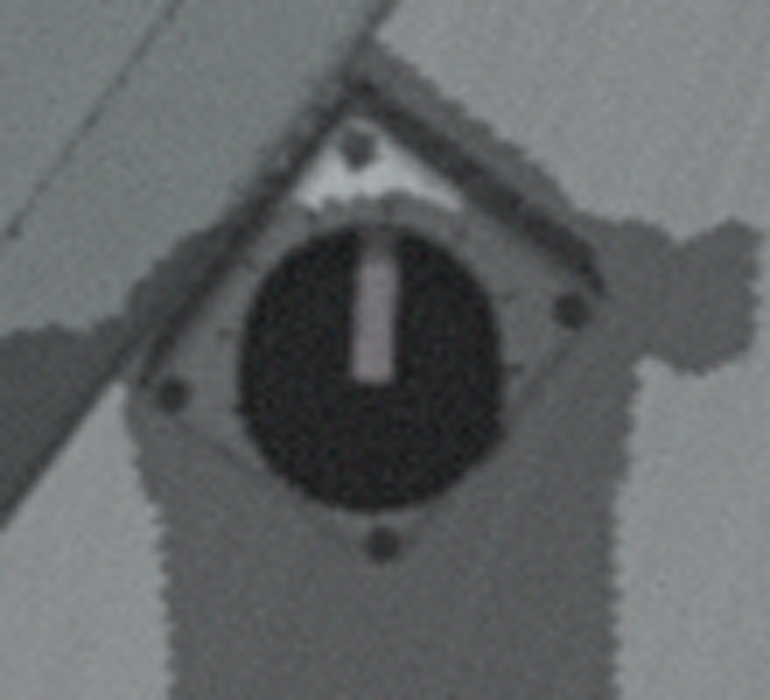

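```bash
python3 - <<'E'
from h import *
w=pickle.load(open('wrist.pkl','rb'))
f=lambda u,v,z:at_z(w,275+(u+.5)/7-.5,125+(v+.5)/7-.5,z)
P=[f(u,v,.145) for u,v in[(358,150),(572,312),(382,546),(172,395)]]
c=np.mean(P,0);print('housing',c)
x=(P[0]+P[3]-P[1]-P[2]);y=P[2]+P[3]-P[0]-P[1]
print(np.linalg.norm(x)/2,np.linalg.norm(y)/2)
yx=np.degrees(np.arctan2(x[1],x[0]));yy=np.degrees(np.arctan2(y[1],y[0]));print('yaw',yx,yy-90)
a=f(373,380,.1655);b=f(379,240,.1655);d=b-a;r=np.degrees(np.arctan2(d[1],d[0]))
print('dial c',a,'ridge',r,'ccw of rib',(r-(yx+180))%360, np.linalg.norm(d))
m=.5*(f(240,370,.1655)+f(503,370,.1655));print('dial mid lr',m)
print(at_depth(w,328,185))
plan([c[0],c[1],.2],200)
plan([c[0],c[1],.15],200)
E
```

```text
housing [0.5864147  0.03309339 0.145     ]
0.036205565545241805 0.04219499998664099
yaw -18.01483654206932 -18.070087496127414
dial c [0.58670597 0.03126701 0.1655    ] ridge -73.13164589633637 ccw of rib 124.88319064573295 0.018210546231650252
dial mid lr [0.58732222 0.03008078 0.1655    ]
[0.58456769 0.03700214 0.1641295 ]
shift cm [-0.3  -0.11 13.12] rz -0.8 cur yaw -160.8 j [ 0.384  0.167 -0.023 -0.    -1.381 -0.048] clk 2.15 z axis [-0. -0. -1.]
shift cm [-0.3  -0.11 18.12] rz -0.8 cur yaw -160.8 j [ 0.384  0.167 -0.023 -0.    -1.381 -0.048] clk 2.15 z axis [-0. -0. -1.]
```

Emit:
{"op": "carry_out", "data": {"motion": [{"jaw": 8.5,"x": 0,"y": 0,"z": 1,"rx": 0,"ry": 0,"rz": -8.5},{"jaw": 8.5,"x": 0,"y": 0,"z": 2,"rx": 0,"ry": 0,"rz": -17},{"jaw": 8.5,"x": 0,"y": 0,"z": 3,"rx": 0,"ry": 0,"rz": -25.5},{"jaw": 8.5,"x": 0,"y": 0,"z": 4,"rx": 0,"ry": 0,"rz": -34},{"jaw": 8.5,"x": 0,"y": 0,"z": 5,"rx": 0,"ry": 0,"rz": -42.5},{"jaw": 8.5,"x": 0,"y": 0,"z": 6,"rx": 0,"ry": 0,"rz": -51},{"jaw": 8.5,"x": 0,"y": 0,"z": 7,"rx": 0,"ry": 0,"rz": -59.5},{"jaw": 8.5,"x": 0,"y": 0,"z": 8,"rx": 0,"ry": 0,"rz": -68},{"jaw": 8.5,"x": 0,"y": 0,"z": 9,"rx": 0,"ry": 0,"rz": -76.5},{"jaw": 8.5,"x": 0,"y": 0,"z": 10,"rx": 0,"ry": 0,"rz": -85},{"jaw": 8.5,"x": 0,"y": 0,"z": 10,"rx": 0,"ry": 0,"rz": -93.5},{"jaw": 8.5,"x": 0,"y": 0,"z": 10,"rx": 0,"ry": 0,"rz": -102}]}}

```text
clock: 3.35
eef_pos: [0.5862, 0.0291, 0.2315]
orientation: [3.024, 0.853, 0.0]
force: [-0.4, -0.6, 0.3]
gripper_width: 0.993
grip_force: 0.0
```

Emit:
{"op": "carry_out", "data": {"motion": [{"jaw": 6.5,"x": 0,"y": 0,"z": 0,"rx": 0,"ry": 0,"rz": -8},{"jaw": 6,"x": 0,"y": 0,"z": 0,"rx": 0,"ry": 0,"rz": -13},{"jaw": 6,"x": 0,"y": 0,"z": 0,"rx": 0,"ry": 0,"rz": -13},{"jaw": 6,"x": 0,"y": 0,"z": 0,"rx": 0,"ry": 0,"rz": -13}]}}

```text
clock: 3.75
eef_pos: [0.5866, 0.0298, 0.2318]
orientation: [2.912, 1.178, 0.001]
force: [0.2, 0.7, -0.5]
gripper_width: 0.702
grip_force: 0.0
```

```bash
python3 - <<'E'
from h import *
w=snap('wrist');print(w['extrinsics'][:,3])
plan([.5866,.0325,.15],-46)
save('w2.png',w['frame'])
T=np.linalg.inv(w['extrinsics']);p=T[:3,:3]@np.array([.5866,.0325,.1655])+T[:3,3];print(K(w)@p/p[2])
E
```

```text
[0.64579766 0.08579667 0.37385601 1.        ]
shift cm [ 0.17 -0.19  8.17] rz 0.1 cur yaw -45.9 j [ 0.384  0.215 -0.187  0.    -1.168  1.956] clk 3.8 z axis [ 0.001  0.    -1.   ]
[323.44628092 214.4332112    1.        ]
```

View pics/w2.png

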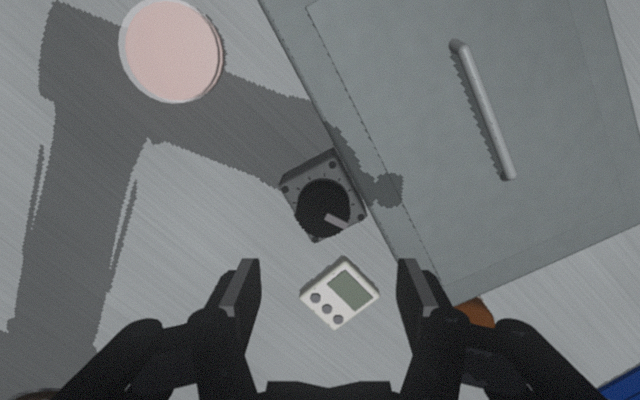

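The dial is at (324,206), its ridge root is at about (327,216), and the fingers straddle it. I'll check the centre from this nearer view.

```bash
python3 - <<'E'
from h import *
w=pickle.load(open('wrist.pkl','rb'))
a=at_z(w,326.5,216,.1655);b=at_z(w,348,227,.1655);print(a,np.degrees(np.arctan2(*(b-a)[1::-1])))
# rivets / dial silhouette by darkness
g=cv2.cvtColor(w['frame'],cv2.COLOR_RGB2GRAY)[150:250,270:380]
save('w2c.png',cv2.convertScaleAbs(w['frame'][150:250,270:380],alpha=1.8),7)
E
```

```text
[0.58717201 0.03039056 0.1655    ] -74.7509888120653
```

View pics/w2c.png

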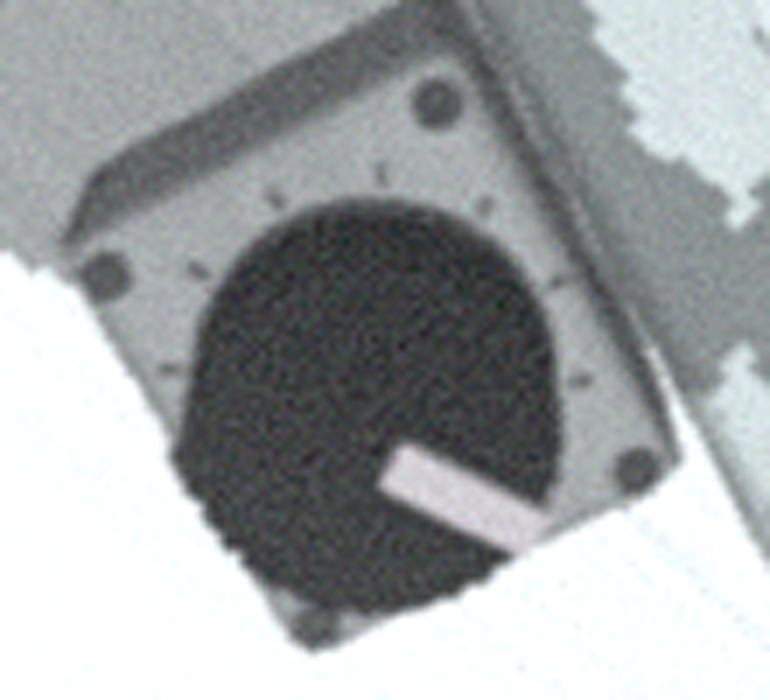

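```bash
python3 - <<'E'
from h import *
w=pickle.load(open('wrist.pkl','rb'))
f=lambda u,v,z:at_z(w,270+(u+.5)/7-.5,150+(v+.5)/7-.5,z)
P=[f(u,v,.145) for u,v in[(437,103),(636,468),(312,628),(106,276)]];c=np.mean(P,0);print(c)
for i in range(4):print((P[i]-P[i-1]).round(4), np.degrees(np.arctan2(*(P[i]-P[i-1])[1::-1])))
a=f(390,467,.1655);b=f(535,535,.1655);print(a,np.degrees(np.arctan2(*(b-a)[1::-1])))
plan([*c[:2],.15],-46)
E
```

```text
[0.5865378  0.03328548 0.145     ]
[ 0.0343 -0.0111  0.    ] -17.877735930556316
[-0.0127 -0.0398  0.    ] -107.72480155608412
[-0.0348  0.0111  0.    ] 162.254633998803
[0.0132 0.0397 0.    ] 71.55763946184753
[0.58650319 0.0308062  0.1655    ] -72.71528428914543
shift cm [ 0.22 -0.26  8.17] rz 0.1 cur yaw -45.9 j [ 0.384  0.215 -0.187  0.    -1.168  1.956] clk 3.8 z axis [ 0.001  0.    -1.   ]
```

Emit:
{"op": "carry_out", "data": {"motion": [{"jaw": 6,"x": 0.2,"y": -0.2,"z": 2,"rx": 0,"ry": 0,"rz": 0},{"jaw": 6,"x": 0.2,"y": -0.2,"z": 4.5,"rx": 0,"ry": 0,"rz": 0},{"jaw": 6,"x": 0.2,"y": -0.2,"z": 6.5,"rx": 0,"ry": 0,"rz": 0},{"jaw": 6,"x": 0.2,"y": -0.2,"z": 7.6,"rx": 0,"ry": 0,"rz": 0},{"jaw": 6,"x": 0.2,"y": -0.2,"z": 8.2,"rx": 0,"ry": 0,"rz": 0},{"jaw": 6,"x": 0.2,"y": -0.2,"z": 8.2,"rx": 0,"ry": 0,"rz": 0},{"jaw": 4.5,"x": 0.2,"y": -0.2,"z": 8.2,"rx": 0,"ry": 0,"rz": 0},{"jaw": 4,"x": 0.2,"y": -0.2,"z": 8.2,"rx": 0,"ry": 0,"rz": 0}]}}

```text
clock: 4.6
eef_pos: [0.5876, 0.0336, 0.1503]
orientation: [2.91, 1.183, 0.003]
force: [0.8, 0.4, -1.3]
gripper_width: 0.468
grip_force: 0.0
```

Emit:
{"op": "carry_out", "data": {"motion": [{"jaw": 3,"x": 0,"y": 0,"z": 0,"rx": 0,"ry": 0,"rz": 0},{"jaw": 3,"x": 0,"y": 0,"z": 0,"rx": 0,"ry": 0,"rz": 0},{"jaw": 3,"x": 0,"y": 0,"z": 0,"rx": 0,"ry": 0,"rz": 0}]}}

```text
clock: 4.9
eef_pos: [0.5874, 0.0338, 0.1505]
orientation: [2.91, 1.184, 0.003]
force: [-2.1, 2.8, 5.7]
gripper_width: 0.37
grip_force: 59.2
```

```bash
python3 -c "
from h import *
plan([.5865,.0330,.15],-46);s=manip.state();print({k:s[k] for k in('eef_pos','force','ft_torque','grip_force','gripper_width')})"
```

```text
shift cm [-0.12 -0.01  0.05] rz 0.3 cur yaw -45.7 j [ 0.39   0.281 -0.296  0.    -0.992  1.954] clk 4.9 z axis [ 0.002  0.001 -1.   ]
{'eef_pos': array([0.587432  , 0.03381225, 0.15050456]), 'force': array([-2.1053953 ,  2.82255155,  5.73526824]), 'ft_torque': array([ 0.60207718,  0.89158228, -0.08624428]), 'grip_force': 59.18391287326813, 'gripper_width': 0.3696504677223618}
```

It is gripped, with a side force of only 3.5 N. Now I'll turn clockwise.

Emit:
{"op": "carry_out", "data": {"motion": [{"jaw": 3,"x": 0,"y": 0,"z": 0,"rx": 0,"ry": 0,"rz": 5},{"jaw": 3,"x": 0,"y": 0,"z": 0,"rx": 0,"ry": 0,"rz": 10},{"jaw": 3,"x": 0,"y": 0,"z": 0,"rx": 0,"ry": 0,"rz": 15},{"jaw": 3,"x": 0,"y": 0,"z": 0,"rx": 0,"ry": 0,"rz": 20},{"jaw": 3,"x": 0,"y": 0,"z": 0,"rx": 0,"ry": 0,"rz": 25},{"jaw": 3,"x": 0,"y": 0,"z": 0,"rx": 0,"ry": 0,"rz": 30},{"jaw": 3,"x": 0,"y": 0,"z": 0,"rx": 0,"ry": 0,"rz": 35},{"jaw": 3,"x": 0,"y": 0,"z": 0,"rx": 0,"ry": 0,"rz": 40},{"jaw": 3,"x": 0,"y": 0,"z": 0,"rx": 0,"ry": 0,"rz": 45},{"jaw": 3,"x": 0,"y": 0,"z": 0,"rx": 0,"ry": 0,"rz": 50},{"jaw": 3,"x": 0,"y": 0,"z": 0,"rx": 0,"ry": 0,"rz": 55},{"jaw": 3,"x": 0,"y": 0,"z": 0,"rx": 0,"ry": 0,"rz": 60}]}}

```text
clock: 6.1
eef_pos: [0.5874, 0.0332, 0.1504]
orientation: [3.111, -0.435, 0.002]
force: [-0.4, -1.1, 5.7]
gripper_width: 0.369
grip_force: 59.4
```

```bash
python3 -c "
from h import *
plan([.5865,.0330,.15],-46);s=manip.state();print({k:s[k] for k in('eef_pos','force','ft_torque','grip_force','gripper_width')})
w=snap('wrist');save('w3.png',w['frame'][150:400,160:480],2)"
```

```text
shift cm [-0.08  0.05  0.04] rz -59.9 cur yaw -105.9 j [ 0.389  0.282 -0.296  0.001 -0.992  0.903] clk 6.1 z axis [ 0.001 -0.    -1.   ]
{'eef_pos': array([0.58742483, 0.03324009, 0.15043995]), 'force': array([-0.36350396, -1.11765101,  5.69029138]), 'ft_torque': array([-0.53260019,  0.6037307 ,  0.00956328]), 'grip_force': 59.408270716667175, 'gripper_width': 0.3685476506314314}
```

View pics/w3.png

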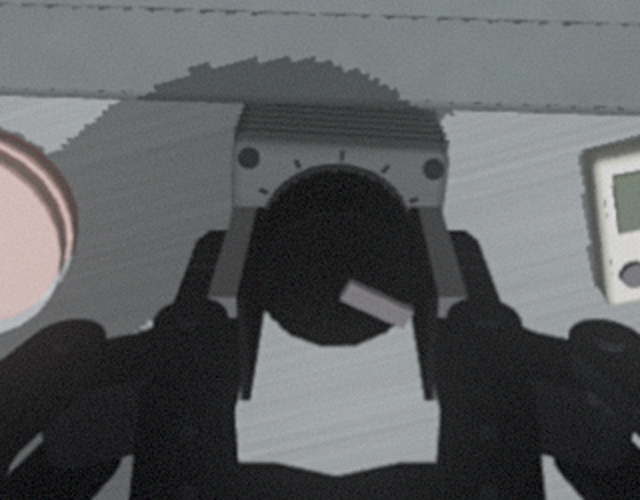

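The ridge has turned with the fingers: it keeps its ~27° to the tool and now runs from (344,290) to (410,318) in the crop. I'll check the housing yaw from its two rivets at crop (248,158) and (434,168).

```bash
python3 -c "
from h import *
w=pickle.load(open('wrist.pkl','rb'))
f=lambda u,v,z:at_z(w,160+u/2,150+v/2,z)
a=f(248,158,.145);b=f(434,168,.145);d=a-b;print(a,b,np.degrees(np.arctan2(d[1],d[0]))-90)
a=f(344,290,.1655);b=f(410,318,.1655);d=b-a;print(a,np.degrees(np.arctan2(d[1],d[0])))"
```

```text
[0.6110338  0.04652922 0.145     ] [0.59712245 0.00680202 0.145     ] -19.298814882709706
[0.5849955  0.03161862 0.1655    ] -132.22182549560185
```

Emit:
{"op": "carry_out", "data": {"motion": [{"jaw": 3,"x": 0,"y": 0,"z": 0,"rx": 0,"ry": 0,"rz": 6},{"jaw": 3,"x": 0,"y": 0,"z": 0,"rx": 0,"ry": 0,"rz": 12},{"jaw": 3,"x": 0,"y": 0,"z": 0,"rx": 0,"ry": 0,"rz": 18},{"jaw": 3,"x": 0,"y": 0,"z": 0,"rx": 0,"ry": 0,"rz": 24},{"jaw": 3,"x": 0,"y": 0,"z": 0,"rx": 0,"ry": 0,"rz": 30},{"jaw": 3,"x": 0,"y": 0,"z": 0,"rx": 0,"ry": 0,"rz": 36},{"jaw": 3,"x": 0,"y": 0,"z": 0,"rx": 0,"ry": 0,"rz": 42},{"jaw": 3,"x": 0,"y": 0,"z": 0,"rx": 0,"ry": 0,"rz": 48},{"jaw": 3,"x": 0,"y": 0,"z": 0,"rx": 0,"ry": 0,"rz": 54},{"jaw": 3,"x": 0,"y": 0,"z": 0,"rx": 0,"ry": 0,"rz": 60},{"jaw": 3,"x": 0,"y": 0,"z": 0,"rx": 0,"ry": 0,"rz": 66},{"jaw": 3,"x": 0,"y": 0,"z": 0,"rx": 0,"ry": 0,"rz": 66}]}}

```text
clock: 7.35
eef_pos: [0.5863, 0.0333, 0.1503]
orientation: [2.371, -2.06, -0.0]
force: [-4.6, 0.8, 7.5]
gripper_width: 0.369
grip_force: 59.7
```

```bash
python3 -c "
from h import *
plan([.5865,.0330,.15],-46);s=manip.state();print({k:s[k] for k in('eef_pos','force','ft_torque','grip_force','gripper_width')})
w=snap('wrist');save('w4.png',cv2.convertScaleAbs(w['frame'][150:400,160:480],alpha=1.8),2)"
```

```text
shift cm [ 0.03 -0.01  0.03] rz -125.9 cur yaw -171.9 j [ 0.389  0.281 -0.297  0.    -0.994 -0.249] clk 7.35 z axis [-0.001 -0.    -1.   ]
{'eef_pos': array([0.58633882, 0.03325571, 0.15026225]), 'force': array([-4.64205183,  0.80187167,  7.49835699]), 'ft_torque': array([ 0.19562701,  2.09870457, -0.0327758 ]), 'grip_force': 59.67644691467285, 'gripper_width': 0.36878046754961796}
```

View pics/w4.png

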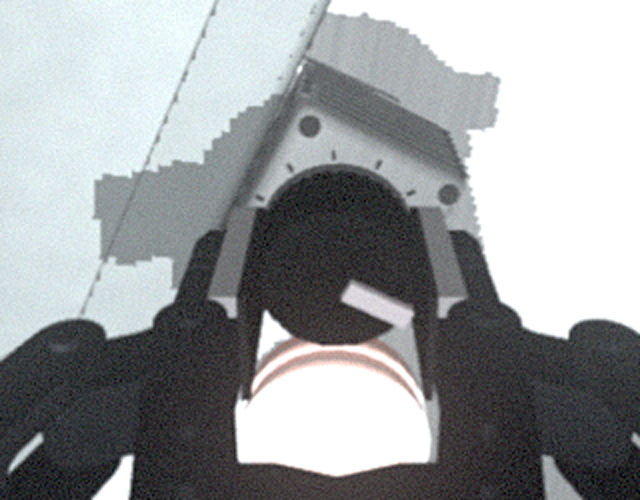

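The ridge, crop (345,290) to (410,318), now lies parallel to the housing's side edge, rivets (310,126) and (449,195), and points to the rib side. I'll check the angle.

```bash
python3 -c "
from h import *
w=pickle.load(open('wrist.pkl','rb'))
f=lambda u,v,z:at_z(w,160+u/2,150+v/2,z)
a=f(310,126,.145);b=f(449,195,.145);d=b-a;r=np.degrees(np.arctan2(d[1],d[0]));print(a,b,r,np.linalg.norm(d))
a=f(344,290,.1655);b=f(410,318,.1655);d=b-a;q=np.degrees(np.arctan2(d[1],d[0]));print(q,'to go',q-r)"
```

```text
[0.59631433 0.00738133 0.145     ] [0.56259137 0.01969762 0.145     ] 159.9368130049804 0.03590165792238895
161.7452494739845 to go 1.808436469004107
```

Only 2° remains, well inside tolerance. Now I'll pull straight up.

Emit:
{"op": "carry_out", "data": {"motion": [{"jaw": 3,"x": 0,"y": 0,"z": -0.3,"rx": 0,"ry": 0,"rz": 1},{"jaw": 3,"x": 0,"y": 0,"z": -0.6,"rx": 0,"ry": 0,"rz": 1},{"jaw": 3,"x": 0,"y": 0,"z": -0.9,"rx": 0,"ry": 0,"rz": 1},{"jaw": 3,"x": 0,"y": 0,"z": -1.1,"rx": 0,"ry": 0,"rz": 1},{"jaw": 3,"x": 0,"y": 0,"z": -1.1,"rx": 0,"ry": 0,"rz": 1}]}}

```text
clock: 7.9
eef_pos: [0.5863, 0.0333, 0.1599]
orientation: [2.356, -2.076, -0.002]
force: [-2.6, -0.8, -5.2]
gripper_width: 0.37
grip_force: 60.1
```

Emit:
{"op": "carry_out", "data": {"motion": [{"jaw": 3,"x": 0,"y": 0,"z": -0.3,"rx": 0,"ry": 0,"rz": 0},{"jaw": 3,"x": 0,"y": 0,"z": -0.6,"rx": 0,"ry": 0,"rz": 0},{"jaw": 3,"x": 0,"y": 0,"z": -0.9,"rx": 0,"ry": 0,"rz": 0},{"jaw": 3,"x": 0,"y": 0,"z": -1.2,"rx": 0,"ry": 0,"rz": 0},{"jaw": 3,"x": 0,"y": 0,"z": -1.3,"rx": 0,"ry": 0,"rz": 0},{"jaw": 3,"x": 0,"y": 0,"z": -1.3,"rx": 0,"ry": 0,"rz": 0}]}}

```text
clock: 8.5
eef_pos: [0.5871, 0.0335, 0.1737]
orientation: [-2.357, 2.076, -0.0]
force: [-3.7, -0.1, -5.4]
gripper_width: 0.371
grip_force: 60.1
```

Emit:
{"op": "carry_out", "data": {"motion": [{"jaw": 3,"x": 0,"y": 0,"z": -0.1,"rx": 0,"ry": 0,"rz": 0},{"jaw": 3,"x": 0,"y": 0,"z": -0.2,"rx": 0,"ry": 0,"rz": 0},{"jaw": 3,"x": 0,"y": 0,"z": -0.2,"rx": 0,"ry": 0,"rz": 0}]}}

```text
clock: 8.8
eef_pos: [0.5868, 0.0336, 0.1747]
orientation: [2.357, -2.077, -0.001]
force: [-2.2, -0.2, -11.2]
gripper_width: 0.369
grip_force: 60.8
```

The force rise shows the shackle is at its stop. I'll lower it by about 19.5 mm.

Emit:
{"op": "carry_out", "data": {"motion": [{"jaw": 3,"x": 0,"y": 0,"z": 0.4,"rx": 0,"ry": 0,"rz": 0},{"jaw": 3,"x": 0,"y": 0,"z": 0.9,"rx": 0,"ry": 0,"rz": 0},{"jaw": 3,"x": 0,"y": 0,"z": 1.4,"rx": 0,"ry": 0,"rz": 0},{"jaw": 3,"x": 0,"y": 0,"z": 1.8,"rx": 0,"ry": 0,"rz": 0},{"jaw": 3,"x": 0,"y": 0,"z": 2.05,"rx": 0,"ry": 0,"rz": 0},{"jaw": 3,"x": 0,"y": 0,"z": 2.05,"rx": 0,"ry": 0,"rz": 0},{"jaw": 3,"x": 0,"y": 0,"z": 2.05,"rx": 0,"ry": 0,"rz": 0}]}}

```text
clock: 9.5
eef_pos: [0.5871, 0.0336, 0.155]
orientation: [-2.358, 2.076, -0.0]
force: [-4.3, 0.8, -0.7]
gripper_width: 0.373
grip_force: 64.0
```

```bash
python3 -c "
from h import *
s=manip.state()['eef_pos']
t=np.radians(-17.5);plan(s+.05*np.array([-np.cos(t),-np.sin(t),0]),-172)"
```

```text
shift cm [-2.09  4.54 -0.  ] rz -0.7 cur yaw -172.7 j [ 0.389  0.278 -0.29   0.    -1.003 -0.263] clk 9.5 z axis [ 0. -0. -1.]
```

The force of -0.7 N is a bit light for a lock hanging free. I'll raise it slightly to check that the shackle stayed open and isn't rubbing.

Emit:
{"op": "carry_out", "data": {"motion": [{"jaw": 3,"x": 0,"y": 0,"z": -0.3,"rx": 0,"ry": 0,"rz": 0},{"jaw": 3,"x": 0,"y": 0,"z": -0.6,"rx": 0,"ry": 0,"rz": 0},{"jaw": 3,"x": 0,"y": 0,"z": -0.6,"rx": 0,"ry": 0,"rz": 0},{"jaw": 3,"x": 0,"y": 0,"z": -0.6,"rx": 0,"ry": 0,"rz": 0}]}}

```text
clock: 9.9
eef_pos: [0.587, 0.0334, 0.161]
orientation: [2.358, -2.076, 0.0]
force: [-4.1, 0.8, -3.2]
gripper_width: 0.372
grip_force: 63.9
```

Emit:
{"op": "carry_out", "data": {"motion": [{"jaw": 3,"x": 0,"y": 0,"z": -0.4,"rx": 0,"ry": 0,"rz": 0},{"jaw": 3,"x": 0,"y": 0,"z": -0.8,"rx": 0,"ry": 0,"rz": 0},{"jaw": 3,"x": 0,"y": 0,"z": -0.8,"rx": 0,"ry": 0,"rz": 0},{"jaw": 3,"x": 0,"y": 0,"z": -0.8,"rx": 0,"ry": 0,"rz": 0}]}}

```text
clock: 10.3
eef_pos: [0.5874, 0.0335, 0.1694]
orientation: [-2.357, 2.076, -0.001]
force: [-2.5, 1.1, -2.0]
gripper_width: 0.369
grip_force: 64.0
```

Emit:
{"op": "carry_out", "data": {"motion": [{"jaw": 3,"x": 0,"y": 0,"z": -0.3,"rx": 0,"ry": 0,"rz": 0},{"jaw": 3,"x": 0,"y": 0,"z": -0.6,"rx": 0,"ry": 0,"rz": 0},{"jaw": 3,"x": 0,"y": 0,"z": -0.6,"rx": 0,"ry": 0,"rz": 0},{"jaw": 3,"x": 0,"y": 0,"z": -0.6,"rx": 0,"ry": 0,"rz": 0}]}}

```text
clock: 10.7
eef_pos: [0.5869, 0.0335, 0.1746]
orientation: [2.357, -2.076, -0.0]
force: [-1.5, 0.0, -7.4]
gripper_width: 0.366
grip_force: 63.3
```

At mid-height there is only the lock's weight, and contact returns at the same height, so the shackle is fully open. I'll lower it again, eased 1 mm away from the box.

Emit:
{"op": "carry_out", "data": {"motion": [{"jaw": 3,"x": -0.04,"y": 0.09,"z": 0.4,"rx": 0,"ry": 0,"rz": 0},{"jaw": 3,"x": -0.04,"y": 0.09,"z": 0.8,"rx": 0,"ry": 0,"rz": 0},{"jaw": 3,"x": -0.04,"y": 0.09,"z": 1.2,"rx": 0,"ry": 0,"rz": 0},{"jaw": 3,"x": -0.04,"y": 0.09,"z": 1.6,"rx": 0,"ry": 0,"rz": 0},{"jaw": 3,"x": -0.04,"y": 0.09,"z": 2.0,"rx": 0,"ry": 0,"rz": 0},{"jaw": 3,"x": -0.04,"y": 0.09,"z": 2.0,"rx": 0,"ry": 0,"rz": 0},{"jaw": 3,"x": -0.04,"y": 0.09,"z": 2.0,"rx": 0,"ry": 0,"rz": 0}]}}

```text
clock: 11.4
eef_pos: [0.5861, 0.0338, 0.1543]
orientation: [2.357, -2.076, -0.0]
force: [-0.2, 0.5, -4.1]
gripper_width: 0.367
grip_force: 63.8
```

Emit:
{"op": "carry_out", "data": {"motion": [{"jaw": 3,"x": -0.1,"y": 0.22,"z": 0,"rx": 0,"ry": 0,"rz": 0},{"jaw": 3,"x": -0.2,"y": 0.45,"z": 0,"rx": 0,"ry": 0,"rz": 0},{"jaw": 3,"x": -0.3,"y": 0.67,"z": 0,"rx": 0,"ry": 0,"rz": 0},{"jaw": 3,"x": -0.3,"y": 0.67,"z": 0,"rx": 0,"ry": 0,"rz": 0}]}}

```text
clock: 11.8
eef_pos: [0.5788, 0.036, 0.155]
orientation: [-2.358, 2.076, -0.0]
force: [0.5, -0.5, -3.8]
gripper_width: 0.367
grip_force: 63.9
```

There is no side force 7 mm past the play, so it is clear of the hole. I'll draw it off fully and raise it.

Emit:
{"op": "carry_out", "data": {"motion": [{"jaw": 3,"x": -0.3,"y": 0.65,"z": 0,"rx": 0,"ry": 0,"rz": 0},{"jaw": 3,"x": -0.7,"y": 1.5,"z": 0,"rx": 0,"ry": 0,"rz": 0},{"jaw": 3,"x": -1.1,"y": 2.4,"z": 0,"rx": 0,"ry": 0,"rz": 0},{"jaw": 3,"x": -1.5,"y": 3.25,"z": 0,"rx": 0,"ry": 0,"rz": 0},{"jaw": 3,"x": -2.0,"y": 4.3,"z": 0,"rx": 0,"ry": 0,"rz": 0},{"jaw": 3,"x": -2.3,"y": 5.0,"z": 0,"rx": 0,"ry": 0,"rz": 0},{"jaw": 3,"x": -2.3,"y": 5.0,"z": 0,"rx": 0,"ry": 0,"rz": 0}]}}

```text
clock: 12.5
eef_pos: [0.5254, 0.0527, 0.1551]
orientation: [-2.358, 2.075, 0.0]
force: [-0.1, 0.9, -4.0]
gripper_width: 0.37
grip_force: 63.9
```

Emit:
{"op": "carry_out", "data": {"motion": [{"jaw": 3,"x": 0,"y": 0,"z": -0.5,"rx": 0,"ry": 0,"rz": 0},{"jaw": 3,"x": 0,"y": 0,"z": -1.5,"rx": 0,"ry": 0,"rz": 0},{"jaw": 3,"x": 0,"y": 0,"z": -3,"rx": 0,"ry": 0,"rz": 0},{"jaw": 3,"x": 0,"y": 0,"z": -4.5,"rx": 0,"ry": 0,"rz": 0},{"jaw": 3,"x": 0,"y": 0,"z": -6,"rx": 0,"ry": 0,"rz": 0},{"jaw": 3,"x": 0,"y": 0,"z": -7.5,"rx": 0,"ry": 0,"rz": 0},{"jaw": 3,"x": 0,"y": 0,"z": -8.7,"rx": 0,"ry": 0,"rz": 0},{"jaw": 3,"x": 0,"y": 0,"z": -9.3,"rx": 0,"ry": 0,"rz": 0},{"jaw": 3,"x": 0,"y": 0,"z": -9.5,"rx": 0,"ry": 0,"rz": 0},{"jaw": 3,"x": 0,"y": 0,"z": -9.5,"rx": 0,"ry": 0,"rz": 0},{"jaw": 3,"x": 0,"y": 0,"z": -9.5,"rx": 0,"ry": 0,"rz": 0},{"jaw": 3,"x": 0,"y": 0,"z": -9.5,"rx": 0,"ry": 0,"rz": 0}]}}

```text
clock: 13.7
eef_pos: [0.5262, 0.0523, 0.2491]
orientation: [2.357, -2.076, -0.001]
force: [-0.5, -0.6, -4.7]
gripper_width: 0.369
grip_force: 63.9
```

```bash
python3 - <<'E'
from h import *
b=snap('side');save('s2.png',b['frame'][120:240,230:390],5)
E
```

```text
(no output)
```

View pics/s2.png

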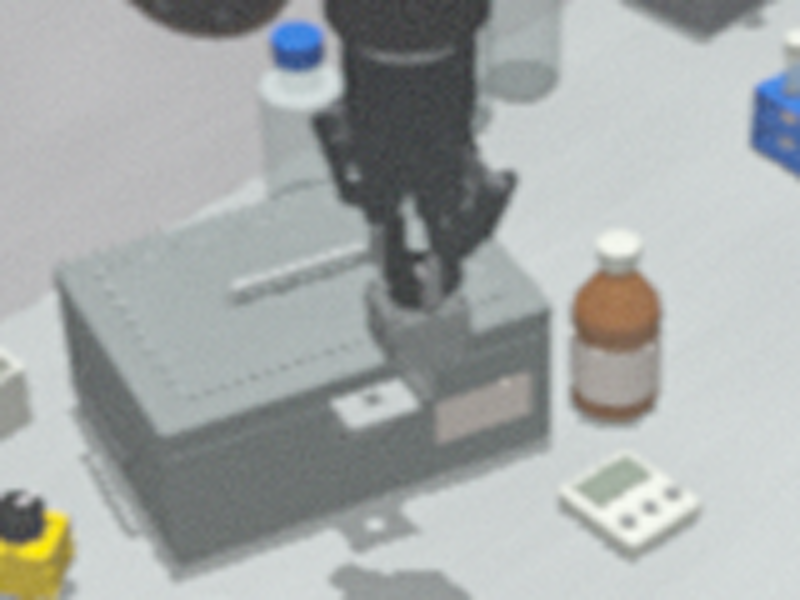

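The lock hangs upright in the fingers at about crop (420,315), with the shackle below it. The hasp at (375,400) is empty and intact, and the timer, bottle and the other things in view haven't moved. Housing centre is at about 0.22 m. I'll hand it in.

```bash
python3 -c "
from h import *
print(manip.job_done())"
```

```text
the job is handed in; nothing more can be done
None
```

I dialled the padlock to the rib, pulled it open and drew it off the hasp. It was handed in held upright about 95–100 mm above where it stood, with the shackle open; no verdict came back.

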